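Open the pickle jar and put the dip basket in to soak

TASK

The castings in the dip basket are ready for pickling. Take the push-and-turn safety cap off the white pickle jar (press it down firmly, turn it anticlockwise while pressed, then lift it off; never wrench it) and lay it flat in the clear part of the drip tray; then lower the basket upright through the jar's mouth and leave it standing on the jar's floor, without tipping or dropping it. Leave all other things where they are.

Things in the scene. Friction and masses are not known exactly. Their poses are not given: they have to be found in the camera images.
- jar: Opaque white jar, 88 mm wide, with a blank label, in a grey anti-tip stand (130 mm disc, 6 mm thick) screwed to the bench: it cannot move. Origin on the bench under its centre, z up. The shoulder ends 84 mm and the neck's rim 116 mm above the bench; mouth 45 mm inside, neck 51 mm outside, 60 mm over its four ledges. Inside, the jar is 82 mm wide, its floor 10 mm above the bench.
- jar_mouth (a point): Centre of the jar's mouth, level with the rim, 116 mm above the bench.
- cap: Black ribbed safety cap on the jar, 67 mm in diameter, 36 mm high, two raised arrows on top, 80 g. Origin at the centre of its lower edge, z up; 92 mm above the bench when locked. Grip its sides: 16 flats, at its x axis and every 22.5 degrees. Pressed down 4.5 to 6 mm, and kept there, it turns anticlockwise (from above); free at 32 to 66 degrees, best 49 (0.85 rad); then lift straight up over 30 mm.
- cap_middle (a point): Centre of the cap, on its axis, 18 mm above its lower edge. Inside the skirt four lugs sit in notches under the ledges of the neck: unpressed, or clockwise, the cap does not turn, and locked it does not lift off; forcing it (over 100 N between cap and jar) breaks the lugs.
- cap_liner (a joint): Spring liner in the cap, bearing on the jar's rim: how far it is pressed in, in m. 0 locked; the lugs clear their notches at 0.004 (9 N); hard stop at 0.006 (11 N); -0.002 off the jar. The spring holds the cap up with 5 N when locked; 12 to 20 N is a firm and safe press.
- tray: Cream drip tray fixed to the bench, 170 mm (x) by 180 mm (y), rim 10 mm high and 4 mm thick, floor 4 mm above the bench. Origin under its centre on the bench. The copper tongs lie along y in its +x part; from x = -80 to +35 mm it is clear, and x = -30 mm, y = 0 is a good place for the cap.
- board: Pale soldering board fixed to the bench, 150 mm square, 12 mm thick, carrying a black charcoal block (70 by 40 mm, 30 mm high). The dip basket stands on it. Origin under its centre on the bench.
- basket: White dip basket with a few ring castings: slotted cup 34 mm in diameter, 38 mm high, a central stem (6 mm) up to a round grip 16 mm in diameter, 120 to 155 mm above the underside. Origin at the centre of its underside, z up along the stem. About 120 g, heavy at the bottom; starts upright on the soldering board (12 mm thick).
- basket_grip (a point): Middle of the basket's round grip, on the stem's axis, 138 mm above the basket's underside.
- tongs: Bystander: copper pickle tongs, 140 mm long, 22 mm wide, 10 mm high, lying in the tray. Origin at mid-length on the underside, x along the tongs.
- pliers: Bystander: dark pliers, 125 mm long, lying on the soldering board. Origin on the underside, x towards the jaws.
- spirit_bottle: Bystander: brown glass bottle with a white cap, 64 mm in diameter, 150 mm high. Origin at the centre of its underside.
- flux_jar: Bystander: small clear jar with a metal lid, 68 mm in diameter, 85 mm high. Origin at the centre of its underside.
- mandrel: Bystander: steel ring mandrel, 300 mm long, 28 mm thick, lying down. Origin at mid-length on the underside, x along it.
- hammer: Bystander: hammer with a wooden handle, 230 mm long, lying down. Origin at mid-length on the underside, x towards the head.
- ring_clamp: Bystander: wooden ring clamp, 140 by 34 by 31 mm, lying down. Origin at the centre of its underside, x along it.

How it is judged:
On the way, in this order (a step that is already met when the one before it is completed fails the run):
1. the cap is released and lifted clear of the jar's rim (z of cap in the frame of jar above 0.12 m), for 0.1 s.
2. the cap lies flat in the tray, let go (x of cap_middle in the frame of tray between -0.07 and 0.07 m and y of cap_middle in the frame of tray between -0.075 and 0.075 m and z of cap_middle in the frame of tray between 0.018 and 0.028 m and (angle between cap's own z axis and vertical below 0.12 rad or angle between cap's own z axis and vertical above 3.02 rad) and contact force between cap and the fingers below 0.1 N), for 0.2 s.
At the end, for the whole second after the job is handed in: The cap lies flat (either way up, tilt under 0.12 rad) on the drip tray's floor, its centre inside the tray, and the basket stands on the jar's floor (underside within 4 mm of it), tilt under 0.12 rad; both are at rest (under 20 mm/s) (x of cap_middle in the frame of tray between -0.07 and 0.07 m and y of cap_middle in the frame of tray between -0.075 and 0.075 m and z of cap_middle in the frame of tray between 0.018 and 0.028 m and (angle between cap's own z axis and vertical below 0.12 rad or angle between cap's own z axis and vertical above 3.02 rad) and linear speed of each of cap, basket below 0.02 m/s and horizontal distance between basket and jar below 0.027 m and z of basket in the frame of jar between 0.007 and 0.015 m and angle between basket's own z axis and vertical below 0.12 rad); the robot touches nothing.
It fails at once if the basket is tipped by more than 0.5 rad (angle between basket's own z axis and vertical above 0.5 rad).
It fails at once if the basket is dropped into the jar (faster than 0.6 m/s below the rim) (horizontal distance between basket and jar below 0.03 m and z of basket in the frame of jar below 0.11 m and linear speed of basket above 0.6 m/s).
It fails at once if a bystander (tongs, pliers, bottle, flux jar, mandrel, hammer or ring clamp) is moved more than 30 mm (distance of any of tongs, pliers, spirit_bottle, flux_jar, mandrel, hammer, ring_clamp from where it was at the start of the episode above 0.03 m).
It fails at once if the cap is wrenched: cap and jar press on each other with over 100 N (contact force between cap and jar above 100 N).
It also fails if it takes over 67 s, if anything falls off the work surface, if the arm or the gripper's body presses on something with over 40 N, if the wrist force passes 120 N, or if a joint passes its speed limit or range.

ROBOT

A 6-joint arm with a two-finger parallel gripper is mounted at the origin on the work surface. World frame = base frame: x ahead of the robot, y to its left, z up, the work surface at z = 0. Lengths are in m, angles in rad, forces in N, time in s.
With the tool pointing down it reaches from about 0.325 to 0.875 m from the base axis. Payload 4.4 kg.
Tool frame: the origin (TCP) lies where the fingers leave the gripper's body, on its centre line; the fingertips stand 73 mm ahead of it and the grasp point (between the pads) lies 54 mm ahead of it (arm.tcp_to_grasp is the distance from the TCP to the grasp point, in m); z points along the fingers, y is the line along which they close (so a half turn about z gives the same grasp; the last joint's range is limited). The gripper opens to 85 mm and grips with 20 to 120 N. Pads are 22 mm wide; open, the fingers measure 114 mm over their backs; the gripper's body (76 mm by 85 mm) begins 54 mm behind the grasp point. The pads swing forward as they close: fully open they stand 13 mm farther back than shut.
Start: joints at [-1.319, 0.207, 1.542, -0, 1.393, -0.15], TCP at [0.225, -0.529, 0.304] pointing down, gripper open.
Joint ranges: [-2.73, 2.73], [-0.86, 2.22], [0.23, 2.46], [-1.11, 4.25], [0.08, 2.63], [-2.82, 2.82]. Speed limits (rad/s): [2.79, 2.79, 3.14, 3.14, 3.14, 3.14].

INTERFACE

Orientations are given as a rotation vector (axis times angle).
In Python, from cell import arm gives the robot as it stands.
- The arm moves only by the shell command python3 -m jog 'ROWS' [OPENING] [FORCE]. ROWS is JSON, a list of rows, each a list of 4 numbers: the shift along the tool's x, y, z as a fraction of full scale, then the turn about the tool's z as a fraction of full scale. In form: [[x, y, z, yaw], ...]. A call has 1 to 12 rows; each row shifts and turns the commanded pose from where the row before left it, along the tool's axes as they then stand; what a row does not reach is not made up. Full scale, the value 1, is 0.3 m for a shift and 45 degrees for a turn. A row lasts 1/8 s, in which the tool goes at most 62.5 mm and 10.7 degrees, less where a joint would pass 70% of its speed; a pose out of reach is approached as far as the arm can. A call with a number of a shift or a turn outside -1 to 1 is refused whole. A call with a gripper value outside its range is refused whole. OPENING is the closure in counts, from 0 (fully open) to 255 (shut), set as the call begins (- or left out, the last holds). The fingers move at their own pace and stop on an object; FORCE is the grip in N (left out, the last holds). Time passes only in rows, so rows that do not move let the fingers close. It gives the time, the measured TCP pose, the force, the opening and the grip force at its end, in the units of the state.
- arm.get_obs(): the state, without advancing time (a new reading comes with each control period).
- arm.read_camera(name): name is "scene" or "top" or "wrist"; returns a dict with "color" (400x640x3 uint8, red, green, blue), "fx", "fy", "cx", "cy" (pixels), "R" (3x3) and "t" (3): a world point X has camera coordinates R X + t. Camera axes: x right, y down, z forward; pixel columns grow to the right and rows downward; lengths in m; the calibration is good to about 2 mm. A picture is of the moment at which its call begins. There is no depth.
- arm.sign_off(): hands the job in; it is judged then, once.
Trained networks look in the newest picture that a camera, given by its name, has taken for a name from the list of things; names that differ only in an ending like _2 or _b are one class to them, and where a whole thing is asked for, a point or a joint stands for the part that bears it (a point fixed in the world has none). Each returns a list of dicts, best first, with "confidence" (0 to 1); they miss things now and then, are a little off and sometimes report something else, mostly with a low value. They report only what shows in the picture. A call takes as long as a camera call.
- arm.boxes_of(camera, query): "xyz" ([x, y, z] in m, in the coordinates of the camera as it stood for that picture, good to about 4 mm: the middle of the surface that is visible of it).
- arm.spot_point(camera, query): "xyz" ([x, y, z] in m, in the coordinates of the camera as it stood for that picture, good to about 4 mm: a listed point, or the origin of a listed thing).
The state is a dict: "t": time; "q": joint angles; "qvel": joint speeds; "tau": joint torques, N m; "tcp_pos": TCP position; "tcp_rot": TCP orientation; "ft_force": force on the tool from outside, world axes, zero at the start; "moment": the same for the moment, N m; "gripper_width": opening from 0.0 (shut) to 1.0 (fully open); "gripper_force": force on a finger pad.
Only numpy, scipy, OpenCV 4.12 (cv2) and the standard library are available. Lean on these libraries where they do the work, as an engineer would, in place of code of your own. Each camera call takes 0.05 s, during which the arm holds its last target. There are 200 camera calls.

## Working session

There is one attempt and no reset: what is moved stays moved. The work goes in short steps, Python scripts to look and compute and a shell command to move; the robot and the scene stay as the last step left them, time stands still between calls to the robot, and variables do not carry over. Pictures are saved under pics/ and viewed, at most 15 in all, crops included, and the job is handed in when it is done.

```bash
mkdir -p pics
cat > h.py <<'E'
import numpy as np, cv2
from cell import arm
from scipy.spatial.transform import Rotation as Ro
def cam(n,save=None):
    c=arm.read_camera(n)
    if save: cv2.imwrite('pics/'+save+'.png',c['color'][:,:,::-1])
    return c
def W(c,p): return np.array(c['R']).T@(np.array(p)-np.array(c['t']))
def px(c,X):
    v=np.array(c['R'])@np.array(X)+np.array(c['t']); return (c['fx']*v[0]/v[2]+c['cx'],c['fy']*v[1]/v[2]+c['cy'])
def spot(n,q,c,k=2,f=None):
    for d in (f or arm.spot_point)(n,q)[:k]:
        X=W(c,d['xyz']); print(n,q,X.round(4),round(d['confidence'],2),np.round(px(c,X)))
def st():
    o=arm.get_obs(); R=Ro.from_rotvec(o['tcp_rot']).as_matrix()
    print('t',o['t'],'tcp',np.round(o['tcp_pos'],4),'grasp',np.round(o['tcp_pos']+R[:,2]*arm.tcp_to_grasp,4),'F',np.round(o['ft_force'],1),'w',o['gripper_width'],o['gripper_force']);print(R.round(3))
    return o,R
E
python3 - <<'E'
from h import *
o,R=st(); print(arm.tcp_to_grasp,o['q'])
for n in ('scene','top'):
    c=cam(n,n+'0')
    print(n, 'campos', W(c,[0,0,0]).round(3))
    for q in ('jar','jar_mouth','cap','cap_middle','tray','board','basket','basket_grip','tongs','pliers','spirit_bottle','flux_jar','mandrel','hammer','ring_clamp'): spot(n,q,c,1)
E
```

```text
t 0.0 tcp [ 0.2252 -0.5284  0.3027] grasp [ 0.2252 -0.5283  0.2488] F [ 0.1 -0.2  0.2] w 1.0007610008638037 0.0
[[ 0.92   0.392 -0.001]
 [ 0.392 -0.92   0.002]
 [ 0.    -0.002 -1.   ]]
0.0539 [-1.31847434e+00  2.07455064e-01  1.54295198e+00 -4.99126270e-05
  1.39348755e+00 -1.50523181e-01]
scene campos [ 1.518 -0.148  0.906]
scene jar [ 5.254e-01 -3.008e-01  4.000e-04] 0.94 [209. 240.]
scene jar_mouth [ 0.5217 -0.3022  0.1153] 0.74 [201. 206.]
scene cap [ 0.5278 -0.3006  0.091 ] 0.9 [204. 215.]
scene tray [5.581e-01 3.004e-01 2.000e-04] 0.84 [429. 222.]
scene board [ 0.482  -0.0208 -0.0017] 0.76 [310. 218.]
scene basket [ 0.467  -0.041   0.0093] 0.59 [302. 213.]
scene basket_grip [ 0.4657 -0.0402  0.1482] 0.85 [300. 172.]
scene tongs [0.6108 0.2945 0.0018] 0.81 [434. 235.]
scene pliers [ 0.5315 -0.0049  0.0075] 0.53 [318. 227.]
scene spirit_bottle [ 0.7182 -0.2851 -0.0047] 0.72 [215. 296.]
scene flux_jar [ 0.719   0.2566 -0.0018] 0.91 [434. 267.]
scene mandrel [0.7761 0.0095 0.0029] 0.87 [341. 296.]
scene hammer [ 0.3063  0.2706 -0.0009] 0.9 [394. 171.]
scene ring_clamp [ 0.2977 -0.2775 -0.0009] 0.57 [218. 189.]
top campos [ 0.502 -0.013  0.999]
top jar [ 0.5258 -0.2963 -0.0016] 0.62 [434. 203.]
top jar_mouth [ 0.5263 -0.2975  0.116 ] 0.9 [449. 201.]
top cap [ 0.5241 -0.2979  0.0918] 0.76 [446. 203.]
top cap_middle [ 0.5291 -0.3     0.1098] 0.92 [449. 200.]
top tray [0.558  0.2999 0.0007] 0.6 [215. 193.]
top board [ 0.4843 -0.013  -0.001 ] 0.68 [330. 219.]
top basket [ 0.4676 -0.0364  0.0109] 0.53 [338. 225.]
top tongs [0.6138 0.2992 0.0091] 0.72 [215. 172.]
top pliers [ 0.5319 -0.0039  0.0157] 0.61 [326. 201.]
top spirit_bottle [ 0.7161 -0.2834  0.    ] 0.6 [429. 133.]
top flux_jar [ 7.207e-01  2.616e-01 -5.000e-04] 0.84 [230. 134.]
top mandrel [0.776  0.011  0.0013] 0.85 [320. 112.]
top hammer [0.3035 0.2738 0.0017] 0.93 [224. 286.]
top ring_clamp [ 0.3043 -0.2753 -0.0025] 0.96 [428. 286.]
```

Run:
```python
import cv2
i=cv2.imread('pics/top0.png'); a=cv2.resize(i[165:240,405:490],None,fx=7,fy=7,interpolation=3)
cv2.imwrite('pics/capcrop.png',a)
```

```text
(no output)
```

View pics/scene0.png

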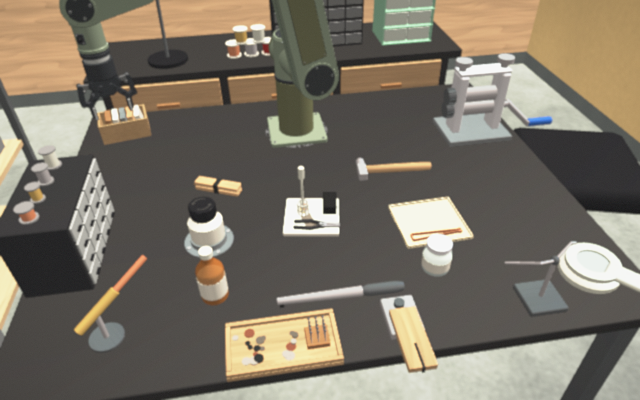

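View pics/capcrop.png

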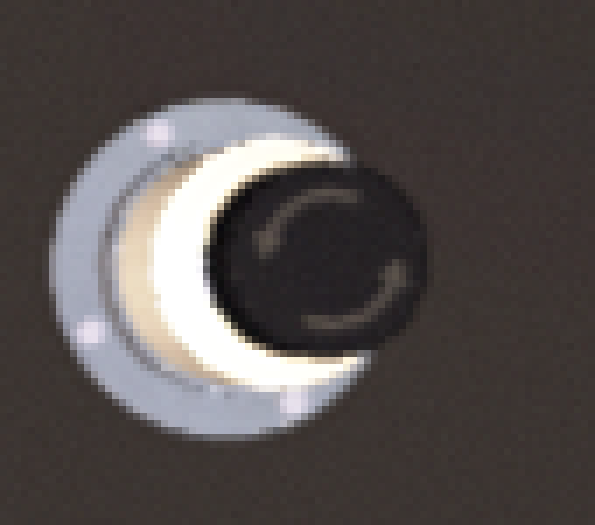

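```bash
python3 -m jog '[[0.15,-0.04,0,0],[0.15,-0.04,0,0],[0.15,-0.04,0,0],[0.15,-0.04,0,0],[0.15,-0.04,0,0],[0.15,-0.04,0,0],[0.15,-0.04,0,0],[0.15,-0.04,0,0],[0,0,0,0],[0,0,0,0]]' 0 40
python3 - <<'E'
from h import *
o,R=st(); print(o['q'])
c=cam('wrist','w1')
for q in ('cap','cap_middle','jar_mouth','jar'): spot('wrist',q,c,1)
E
```

```text
t: 2.85
tcp_pos: [0.5187, -0.2996, 0.3037]
tcp_rot: [3.078, 0.629, -0.001]
ft_force: [0.2, 0.0, -0.3]
gripper_width: 1.001
gripper_force: 0.0
t 2.85 tcp [ 0.5187 -0.2996  0.3037] grasp [ 0.5186 -0.2997  0.2498] F [ 0.2  0.  -0.3] w 1.0012959465648128 0.0
[[ 0.92   0.392 -0.001]
 [ 0.392 -0.92  -0.   ]
 [-0.001 -0.    -1.   ]]
[-6.67991502e-01  2.57404860e-01  1.47993898e+00 -6.91276079e-04
  1.40473952e+00  4.99663966e-01]
wrist cap [ 0.5232 -0.2996  0.0918] 0.61 [318. 182.]
wrist cap_middle [ 0.5232 -0.3035  0.1077] 0.81 [322. 189.]
```

View pics/w1.png

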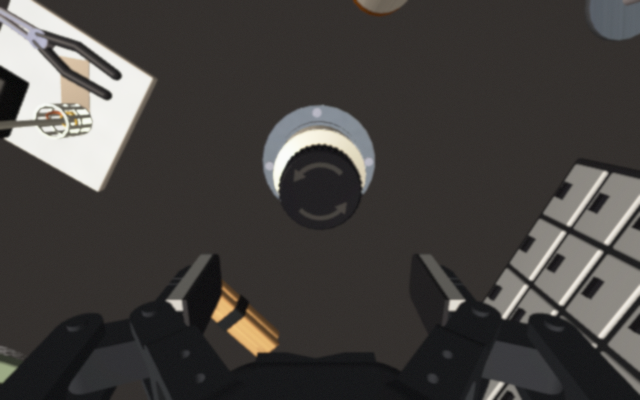

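Run:
```python
from h import *
c=cam('wrist')
# metric top-view of plane z=0.128: world x -> up? u: x, v: -y ; 6 px/mm
C0=np.array([.525,-.2995]);s=7;n=80
src=[];dst=[]
for dx,dy in ((-.04,-.04),(.04,-.04),(.04,.04),(-.04,.04)):
    src.append(px(c,[C0[0]+dx,C0[1]+dy,.128]));dst.append(((dx*1000+40)*s,(40-dy*1000)*s))
H=cv2.getPerspectiveTransform(np.float32(src),np.float32(dst))
im=cv2.warpPerspective(c['color'],H,(n*s,n*s),flags=cv2.INTER_CUBIC)
g=im.astype(float).mean(2)
m=(cv2.GaussianBlur(g,(0,0),3)<75).astype('uint8')
out=np.clip((im.astype(float)-15)*3.0,0,255).astype('uint8')
cv2.drawMarker(out,(280,280),(255,0,0))
cv2.imwrite('pics/capmet.png',out[:,:,::-1])
```

```text
(no output)
```

View pics/capmet.png

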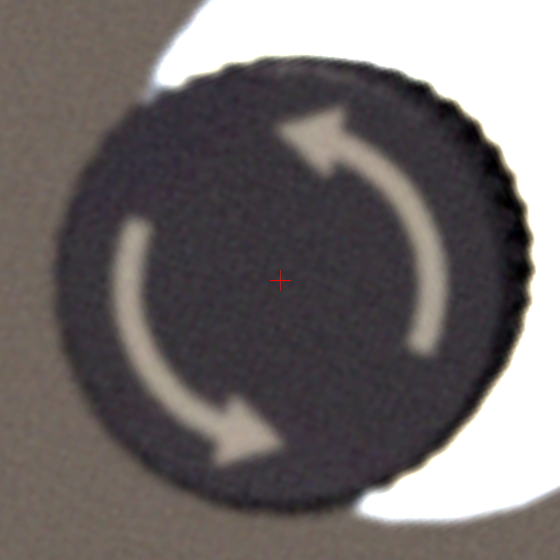

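```bash
cat > flats.py <<'E'
from h import *
def metric(c,C0,z,s=10):
    src=[];dst=[]
    for dx,dy in ((-.04,-.04),(.04,-.04),(.04,.04),(-.04,.04)):
        src.append(px(c,[C0[0]+dx,C0[1]+dy,z]));dst.append(((dx*1000+40)*s,(40-dy*1000)*s))
    H=cv2.getPerspectiveTransform(np.float32(src),np.float32(dst))
    return cv2.warpPerspective(c['color'],H,(80*s,80*s),flags=cv2.INTER_CUBIC).astype(np.float32).mean(2)
E
python3 - <<'E'
from flats import *
c=cam('wrist')
g=metric(c,(.5251,-.3003),.128)
p=cv2.warpPolar(g,(400,720),(400,400),400,cv2.WARP_POLAR_LINEAR) # angle clockwise in image = -ccw ; 10px/mm
p=cv2.GaussianBlur(p,(0,0),2)
r=np.full(720,np.nan)
for a in range(720):
    row=p[a]; inside=row[290:310].mean()
    k=np.where(row[310:380]>inside+7)[0]
    if len(k): r[a]=(310+k[0])/10
ang=-np.arange(720)/2 %360
ok=~np.isnan(r)&(r>32)&(r<36)
print(ok.sum(), [(int(ang[a]),round(float(r[a]),1)) for a in range(0,720,30)])
t=np.deg2rad(ang)
for it in range(3):
  for N in (8,12,14,15,16,17,18,20,24,32,48):
    A=np.c_[np.ones(720),np.cos(t),np.sin(t),np.cos(2*t),np.sin(2*t),np.cos(3*t),np.sin(3*t),np.cos(N*t),np.sin(N*t)]
    x=np.linalg.lstsq(A[ok],r[ok],rcond=None)[0]
    res=r-A@x
    if it==2: print(N,'amp',np.hypot(x[-2],x[-1]).round(3),'min-radius (flat) angle',(np.rad2deg(np.arctan2(-x[-1],-x[-2]))/N).round(1),'rms',np.nanstd(res[ok]).round(3), x[:3].round(2))
  ok&=np.abs(res)<0.6
E
```

```text
561 [(0, 35.0), (345, 34.1), (330, 32.8), (315, 32.2), (300, 31.8), (285, 33.0), (270, 33.1), (255, 33.0), (240, 32.8), (225, 32.6), (210, 32.2), (195, 32.6), (180, 32.4), (165, 32.5), (150, 32.9), (135, 32.9), (120, 31.6), (105, 31.7), (90, 32.2), (75, 33.1), (60, 34.6), (45, 35.7), (30, 36.3), (15, 35.9)]
8 amp 0.047 min-radius (flat) angle -13.6 rms 0.201 [33.24  1.16  0.42]
12 amp 0.057 min-radius (flat) angle -3.2 rms 0.2 [33.24  1.17  0.42]
14 amp 0.024 min-radius (flat) angle 6.8 rms 0.203 [33.24  1.17  0.42]
15 amp 0.031 min-radius (flat) angle 5.6 rms 0.202 [33.24  1.17  0.42]
16 amp 0.01 min-radius (flat) angle 11.1 rms 0.203 [33.24  1.17  0.42]
17 amp 0.095 min-radius (flat) angle -4.2 rms 0.192 [33.24  1.17  0.42]
18 amp 0.037 min-radius (flat) angle 9.4 rms 0.202 [33.24  1.17  0.42]
20 amp 0.046 min-radius (flat) angle -3.5 rms 0.201 [33.24  1.17  0.42]
24 amp 0.043 min-radius (flat) angle 6.5 rms 0.201 [33.24  1.17  0.42]
32 amp 0.008 min-radius (flat) angle -2.8 rms 0.203 [33.24  1.17  0.42]
48 amp 0.023 min-radius (flat) angle -1.3 rms 0.203 [33.24  1.17  0.42]
```

```bash
python3 -m jog '[[0.019,0.01,0,0],[0,0,0.08,0],[0,0,0.08,0],[0,0,0.08,0],[0,0,0.08,0],[0,0,0.08,0],[0,0,0.067,0],[0,0,0,0],[0,0,0,0]]' 0 25;  python3 -m jog '[[0,0,0,0],[0,0,0,0],[0,0,0,0],[0,0,0,0],[0,0,0,0],[0,0,0,0]]' 255 25
python3 - <<'E'
from h import *
o,R=st(); print(o['moment'])
c=cam('wrist','w2');cam('scene','s2')
E
```

```text
t: 4.32
tcp_pos: [0.5259, -0.3005, 0.1646]
tcp_rot: [3.077, 0.628, 0.002]
ft_force: [-0.8, -0.3, 1.3]
gripper_width: 0.997
gripper_force: 0.0
t: 5.08
tcp_pos: [0.5261, -0.3006, 0.1646]
tcp_rot: [3.076, 0.628, 0.003]
ft_force: [1.4, -0.6, 5.0]
gripper_width: 0.781
gripper_force: 32.3
t 5.075 tcp [ 0.5261 -0.3006  0.1646] grasp [ 0.5262 -0.3007  0.1107] F [ 1.4 -0.6  5. ] w 0.781023372925012 32.333751283586025
[[ 0.92   0.392  0.002]
 [ 0.392 -0.92  -0.001]
 [ 0.001  0.002 -1.   ]]
[-0.00170998 -0.1775567   0.02020679]
```

View pics/w2.png

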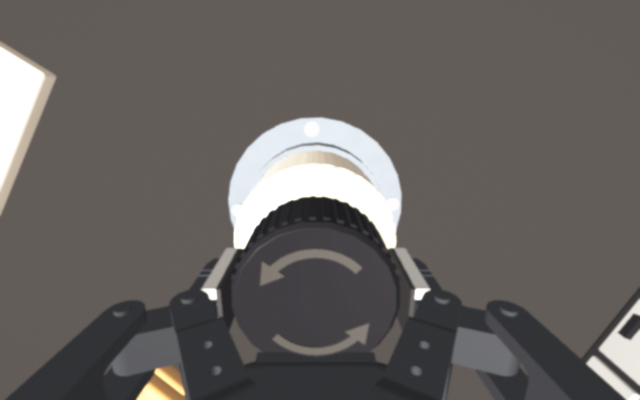

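```bash
python3 -m jog '[[0,0,0,0],[0,0,0,0],[0,0,0.007,0],[0,0,0.007,0],[0,0,0,0],[0,0,0,0]]' 255 80;  python3 -m jog '[[0,0,0.005,0],[0,0,0,0],[0,0,0,0]]'
```

```text
t: 5.92
tcp_pos: [0.5261, -0.3006, 0.1612]
tcp_rot: [3.076, 0.628, 0.003]
ft_force: [-0.9, 0.6, 9.1]
gripper_width: 0.775
gripper_force: 88.2
t: 6.3
tcp_pos: [0.5261, -0.3006, 0.16]
tcp_rot: [3.076, 0.628, 0.003]
ft_force: [-1.4, -0.1, 9.9]
gripper_width: 0.774
gripper_force: 88.8
```

```bash
python3 -m jog '[[0,0,0.005,0],[0,0,0,0],[0,0,0,0]]'
```

```text
t: 6.68
tcp_pos: [0.5262, -0.3007, 0.1598]
tcp_rot: [3.076, 0.628, 0.002]
ft_force: [-3.2, 2.3, 16.5]
gripper_width: 0.767
gripper_force: 89.4
```

```bash
python3 -m jog '[[0,0,0,-0.08],[0,0,0,-0.09],[0,0,0,-0.1],[0,0,0,0]]'
python3 - <<'E'
from h import *
o,R=st(); print(o['moment'],o['q'])
E
```

```text
t: 7.18
tcp_pos: [0.5267, -0.3009, 0.1598]
tcp_rot: [2.991, 0.95, 0.004]
ft_force: [-1.6, 2.4, 14.0]
gripper_width: 0.771
gripper_force: 89.1
t 7.175 tcp [ 0.5267 -0.3009  0.1598] grasp [ 0.5269 -0.3011  0.1059] F [-1.6  2.4 14. ] w 0.7706235092528401 89.07115898793563
[[ 0.817  0.577  0.003]
 [ 0.577 -0.817 -0.002]
 [ 0.001  0.004 -1.   ]]
[0.42754642 0.33284217 0.00697232] [-6.61814726e-01  4.19610205e-01  1.58407757e+00  3.01986126e-04
  1.13373411e+00  2.93609647e-01]
```

Turning with low torque and the press held. Continue to about 49°.

```bash
python3 -m jog '[[0,0,0,-0.11],[0,0,0,-0.11],[0,0,0,-0.11],[0,0,0,-0.11],[0,0,0,-0.11],[0,0,0,-0.11],[0,0,0,-0.16],[0,0,0,0],[0,0,0,0]]'
python3 - <<'E'
from h import *
o,R=st(); print(o['moment'],o['q'])
c=cam('wrist','w3')
E
```

```text
t: 8.3
tcp_pos: [0.5263, -0.3003, 0.1598]
tcp_rot: [2.537, 1.849, 0.001]
ft_force: [-2.6, 3.9, 17.2]
gripper_width: 0.768
gripper_force: 89.3
t 8.3 tcp [ 0.5263 -0.3003  0.1598] grasp [ 0.5264 -0.3004  0.1059] F [-2.6  3.9 17.2] w 0.7677917476426079 89.28491499464144
[[ 0.306  0.952  0.002]
 [ 0.952 -0.306 -0.001]
 [-0.001  0.002 -1.   ]]
[0.6194381  0.65461642 0.21603984] [-6.61365987e-01  4.19238100e-01  1.58464353e+00  2.52987026e-04
  1.13532846e+00 -3.50488444e-01]
```

View pics/w3.png

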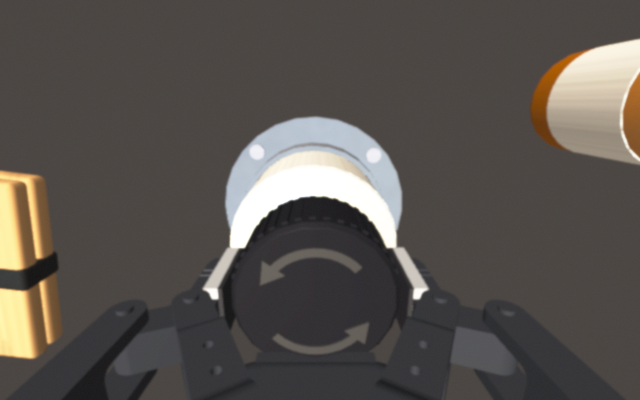

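The arrows sit as before between the pads (260,275)/(365,330), so the cap turned with the gripper by 49°. Lift, gently at first.

```bash
python3 -m jog '[[0,0,-0.01,0],[0,0,-0.015,0],[0,0,-0.02,0],[0,0,0,0]]'
```

```text
t: 8.85
tcp_pos: [0.5248, -0.2997, 0.1694]
tcp_rot: [-2.538, -1.848, 0.001]
ft_force: [0.3, 0.7, -1.2]
gripper_width: 0.771
gripper_force: 88.5
```

```bash
python3 -m jog '[[0,0,-0.08,0],[0,0,-0.11,0],[0,0,-0.11,0],[0,0,-0.11,0],[0,0,0,0]]'; python3 -m jog '[[0.13,-0.04,0,0],[0.165,-0.053,0,0],[0.165,-0.053,0,0],[0.165,-0.053,0,0],[0.165,-0.053,0,0],[0.165,-0.053,0,0],[0.165,-0.053,0,0],[0.165,-0.053,0,0],[0.165,-0.053,0,0],[0.165,-0.053,0,0],[0.165,-0.053,0,0],[0.127,-0.03,0,0]]'; python3 -m jog '[[0,0,0,0],[0,0,0,0]]'
python3 - <<'E'
from h import *
o,R=st(); print(o['q'])
c=cam('wrist','w4')
for q in ('cap','tray','tongs'): spot('wrist',q,c,1)
c=cam('top','t4')
for q in ('cap','jar_mouth','tray','tongs'): spot('top',q,c,1)
E
```

```text
t: 9.48
tcp_pos: [0.5262, -0.3008, 0.2953]
tcp_rot: [2.536, 1.847, 0.002]
ft_force: [-0.1, -0.7, -1.6]
gripper_width: 0.768
gripper_force: 94.8
t: 10.98
tcp_pos: [0.5279, 0.3013, 0.2898]
tcp_rot: [-2.537, -1.85, 0.008]
ft_force: [-0.2, -0.2, 0.1]
gripper_width: 0.77
gripper_force: 94.7
t: 11.22
tcp_pos: [0.5287, 0.2989, 0.2907]
tcp_rot: [-2.539, -1.849, 0.007]
ft_force: [-0.0, -0.9, -0.8]
gripper_width: 0.773
gripper_force: 94.7
t 11.225 tcp [0.5287 0.2989 0.2907] grasp [0.5285 0.2987 0.2368] F [-0.  -0.9 -0.8] w 0.7726895249228869 94.74866846459918
[[ 0.307  0.952 -0.004]
 [ 0.952 -0.307 -0.002]
 [-0.003 -0.003 -1.   ]]
[ 3.72354350e-01  2.86842116e-01  1.47022369e+00 -7.29296926e-04
  1.38890150e+00  6.84272303e-01]
wrist cap [0.5251 0.2983 0.2178] 0.83 [309. 262.]
wrist tray [ 5.542e-01  3.030e-01 -4.000e-04] 0.85 [337. 159.]
wrist tongs [0.6137 0.2961 0.0036] 0.86 [390. 149.]
top cap [0.5286 0.2965 0.2152] 0.96 [186. 201.]
top jar_mouth [ 0.5285 -0.2979  0.1177] 0.79 [449. 200.]
top tray [0.5266 0.2996 0.2218] 0.59 [183. 202.]
top tongs [0.612  0.2974 0.0073] 0.71 [216. 173.]
```

View pics/t4.png

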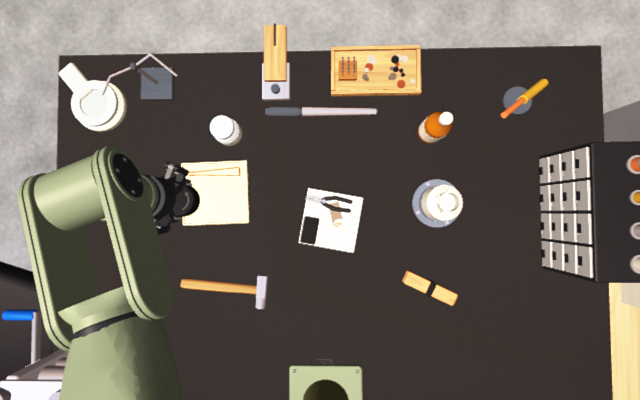

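```bash
python3 -m jog '[[0,0,0.06,0.2],[0,0,0.06,0.2],[0,0,0.06,0.2],[0,0,0.06,0.2],[0,0,0.06,0.2],[0,0,0.06,0.2],[0,0,0.06,0.2],[0,0,0.06,0.2],[0,0,0.08,0],[0,0,0.07,0],[0,0,0.056,0],[0,0,0,0]]'
python3 - <<'E'
from h import *
o,R=st(); print(o['q'])
c=cam('wrist','w5')
for q in ('cap','tray','tongs'): spot('wrist',q,c,1)
E
```

```text
t: 13.18
tcp_pos: [0.5285, 0.2992, 0.0855]
tcp_rot: [3.14, 0.003, -0.005]
ft_force: [-0.7, -0.0, -1.1]
gripper_width: 0.77
gripper_force: 94.7
t 13.175 tcp [0.5285 0.2992 0.0855] grasp [0.5283 0.2991 0.0316] F [-0.7 -0.  -1.1] w 0.7696199318765902 94.73292874696199
[[ 1.     0.002 -0.003]
 [ 0.002 -1.    -0.001]
 [-0.003  0.001 -1.   ]]
[ 3.72670429e-01  5.29908625e-01  1.60448803e+00 -1.25259875e-05
  1.01087931e+00  1.94127771e+00]
wrist cap [0.5259 0.2996 0.0142] 0.87 [316. 264.]
wrist tray [ 0.555   0.3004 -0.0023] 0.84 [314. 197.]
```

```bash
python3 -m jog '[[0,0,0.012,0],[0,0,0.008,0],[0,0,0,0],[0,0,0,0]]'; python3 -m jog '[[0,0,0.005,0],[0,0,0,0],[0,0,0,0]]'
```

```text
t: 13.88
tcp_pos: [0.5296, 0.2997, 0.0813]
tcp_rot: [3.142, 0.004, -0.0]
ft_force: [-0.3, -0.9, -1.0]
gripper_width: 0.767
gripper_force: 94.7
t: 14.25
tcp_pos: [0.5296, 0.2997, 0.0797]
tcp_rot: [3.142, 0.004, -0.0]
ft_force: [0.2, 0.3, 0.2]
gripper_width: 0.767
gripper_force: 94.7
```

```bash
python3 -m jog '[[0,0,0.005,0],[0,0,0,0],[0,0,0,0]]'
```

```text
t: 14.62
tcp_pos: [0.5296, 0.2996, 0.0783]
tcp_rot: [3.142, 0.004, -0.0]
ft_force: [0.5, -0.6, -0.5]
gripper_width: 0.765
gripper_force: 94.7
```

```bash
python3 -m jog '[[0,0,0.004,0],[0,0,0,0],[0,0,0,0]]';python3 -m jog '[[0,0,0.004,0],[0,0,0,0],[0,0,0,0]]'
```

```text
t: 15.0
tcp_pos: [0.5297, 0.2997, 0.078]
tcp_rot: [-3.142, -0.004, -0.0]
ft_force: [-2.1, -1.1, 5.5]
gripper_width: 0.766
gripper_force: 95.5
t: 15.38
tcp_pos: [0.5297, 0.2997, 0.0779]
tcp_rot: [3.141, 0.004, -0.0]
ft_force: [-5.8, -2.3, 12.0]
gripper_width: 0.768
gripper_force: 96.5
```

```bash
python3 -m jog '[[0,0,0,0],[0,0,0,0],[0,0,0,0],[0,0,0,0]]' 0 40;python3 -m jog '[[0,0,-0.04,0],[0,0,-0.06,0],[0,0,-0.1,0],[0,0,-0.15,0],[0,0,-0.18,0],[0,0,-0.18,0],[0,0,-0.1,0],[0,0,0,0],[0,0,0,0]]'
python3 - <<'E'
from h import *
o,R=st(); print(o['q'])
c=cam('wrist')
for q in ('cap','cap_middle','tray','tongs'): spot('wrist',q,c,1)
c=cam('scene','s6')
for q in ('cap_middle','basket_grip','jar_mouth','tongs'): spot('scene',q,c,1)
cv2.imwrite('pics/s6c.png',cv2.resize(c['color'][140:290,180:480,::-1],None,fx=2.6,fy=2.6))
E
```

```text
t: 15.88
tcp_pos: [0.5295, 0.2996, 0.0756]
tcp_rot: [3.141, 0.004, -0.001]
ft_force: [-0.4, -0.1, -0.3]
gripper_width: 1.001
gripper_force: 0.0
t: 17.0
tcp_pos: [0.5291, 0.2994, 0.3186]
tcp_rot: [3.141, 0.004, -0.001]
ft_force: [-0.2, 0.1, -1.6]
gripper_width: 0.999
gripper_force: 0.0
t 17.0 tcp [0.5291 0.2994 0.3186] grasp [0.529  0.2994 0.2647] F [-0.2  0.1 -1.6] w 0.9989786282088513 0.0
[[ 1.     0.002 -0.001]
 [ 0.002 -1.    -0.   ]
 [-0.001  0.    -1.   ]]
[ 3.72755697e-01  2.65328518e-01  1.43890178e+00 -8.11759242e-06
  1.43802314e+00  1.94128793e+00]
wrist cap [0.5254 0.2993 0.0041] 0.61 [316. 168.]
wrist cap_middle [0.5272 0.301  0.0209] 0.66 [315. 169.]
wrist tray [ 0.5555  0.2999 -0.0035] 0.9 [315. 142.]
wrist tongs [0.6109 0.294  0.0025] 0.61 [321.  94.]
scene cap_middle [0.5274 0.2989 0.0208] 0.88 [426. 209.]
scene basket_grip [ 0.4685 -0.0399  0.1501] 0.64 [301. 172.]
scene jar_mouth [ 0.523  -0.3041  0.116 ] 0.6 [201. 207.]
scene tongs [0.6109 0.2942 0.0017] 0.66 [434. 235.]
```

View pics/s6c.png

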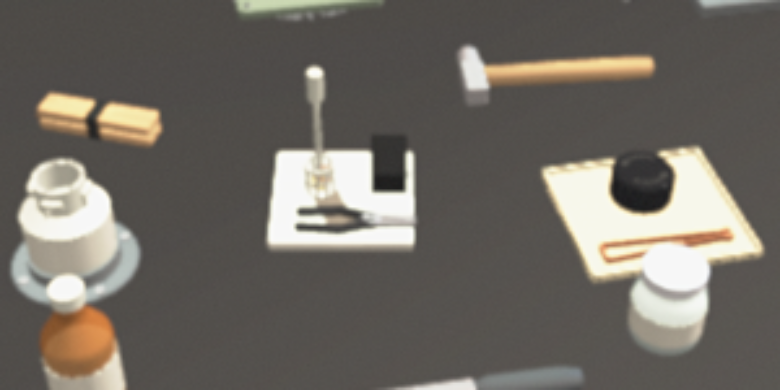

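```bash
python3 -m jog '[[-0.02,0.08,0,0],[-0.02,0.12,0,0],[-0.02,0.12,0,0],[-0.02,0.12,0,0],[-0.02,0.12,0,0],[-0.02,0.12,0,0],[-0.02,0.12,0,0],[-0.02,0.12,0,0],[-0.02,0.12,0,0],[-0.027,0.09,0,0],[0,0,0,0],[0,0,0,0]]'
python3 - <<'E'
from h import *
o,R=st(); print(o['q'])
c=cam('wrist','w7')
for q in ('basket_grip','basket'): spot('wrist',q,c,1)
E
```

```text
t: 19.0
tcp_pos: [0.4684, -0.0391, 0.319]
tcp_rot: [-3.141, -0.003, -0.001]
ft_force: [-0.2, -0.2, -0.7]
gripper_width: 1.002
gripper_force: 0.0
t 19.0 tcp [ 0.4684 -0.0391  0.319 ] grasp [ 0.4684 -0.0391  0.2651] F [-0.2 -0.2 -0.7] w 1.001876187716911 0.0
[[ 1.     0.002  0.   ]
 [ 0.002 -1.     0.001]
 [ 0.    -0.001 -1.   ]]
[-2.68097994e-01 -3.36816178e-02  1.76981323e+00  6.25768394e-04
  1.40521280e+00  1.30052029e+00]
wrist basket_grip [ 0.4635 -0.0353  0.152 ] 0.8 [311. 208.]
wrist basket [ 0.4667 -0.0371  0.0121] 0.59 [314. 168.]
```

View pics/w7.png

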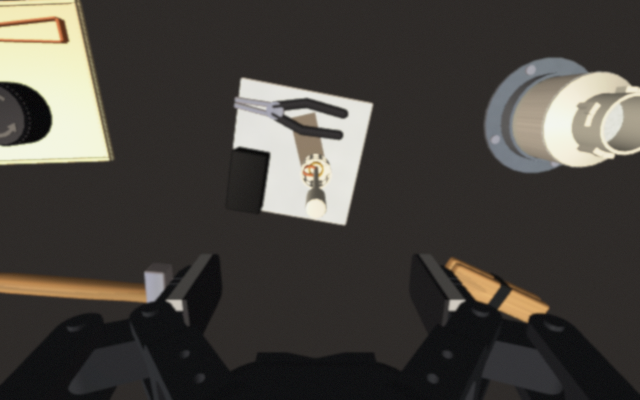

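The grip's top shows at about (316,208), the cup under it at (315,170).

Run:
```python
from h import *
c=cam('wrist')
for (u,v),z in (((316,209),.167),((315.5,170),.05)):
    d=np.array(c['R']).T@np.array([(u-c['cx'])/c['fx'],(v-c['cy'])/c['fy'],1]); p=W(c,[0,0,0]); print((p+d*(z-p[2])/d[2]).round(4))
```

```text
[ 0.4674 -0.0384  0.167 ]
[ 0.472 -0.038  0.05 ]
```

```bash
python3 -m jog '[[-0.005,-0.004,0,0],[0,0,0.07,0],[0,0,0.08,0],[0,0,0.08,0],[0,0,0.08,0],[0,0,0.06,0],[0,0,0,0],[0,0,0,0]]'; python3 -m jog '[[0,0,0,0],[0,0,0,0],[0,0,0,0],[0,0,0,0],[0,0,0,0],[0,0,0,0],[0,0,0,0],[0,0,0,0]]' 255 30
python3 - <<'E'
from h import *
o,R=st()
c=cam('wrist','w8')
for q in ('basket_grip','basket'): spot('wrist',q,c,1)
E
```

```text
t: 20.2
tcp_pos: [0.4673, -0.0382, 0.2086]
tcp_rot: [3.141, 0.004, 0.002]
ft_force: [1.1, -0.2, 0.7]
gripper_width: 1.001
gripper_force: 0.0
t: 21.2
tcp_pos: [0.467, -0.0385, 0.2081]
tcp_rot: [3.141, 0.004, 0.001]
ft_force: [-1.0, -1.5, 1.8]
gripper_width: 0.178
gripper_force: 29.4
t 21.2 tcp [ 0.467  -0.0385  0.2081] grasp [ 0.467  -0.0385  0.1542] F [-1.  -1.5  1.8] w 0.17772025615273887 29.447578489780426
[[ 1.     0.002  0.001]
 [ 0.002 -1.    -0.   ]
 [ 0.001  0.    -1.   ]]
wrist basket_grip [ 0.464  -0.0358  0.1491] 0.61 [311. 279.]
wrist basket [ 0.4682 -0.0334  0.0129] 0.95 [310. 190.]
```

View pics/w8.png

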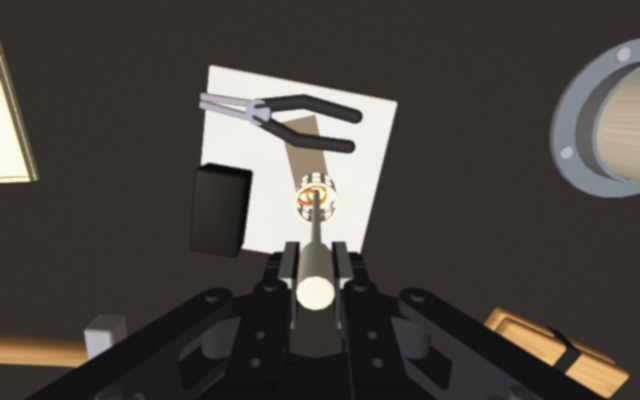

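```bash
python3 -m jog '[[0,0,0,0],[0,0,0,0],[0,0,-0.02,0],[0,0,-0.05,0],[0,0,-0.08,0],[0,0,-0.09,0],[0,0,-0.09,0],[0,0,-0.08,0],[0,0,-0.06,0],[0,0,-0.03,0],[0,0,-0.01,0],[0,0,0,0]]' 255 60; python3 -m jog '[[0.007,0.03,0,0],[0.015,0.07,0,0],[0.022,0.1,0,0],[0.025,0.11,0,0],[0.025,0.11,0,0],[0.025,0.11,0,0],[0.025,0.11,0,0],[0.022,0.1,0,0],[0.015,0.07,0,0],[0.009,0.04,0,0],[0.004,0.02,0,0],[0,0,0,0]]';python3 -m jog '[[0,0,0,0],[0,0,0,0],[0,0,0,0]]'
python3 - <<'E'
from h import *
o,R=st(); print(o['q'])
c=cam('wrist','w9')
for q in ('basket_grip','basket','jar','jar_mouth'): spot('wrist',q,c,1)
c=cam('scene','s9')
for q in ('basket_grip','basket','jar_mouth'): spot('scene',q,c,1)
a=cv2.resize(c['color'][110:260,140:280,::-1],None,fx=3.5,fy=3.5); b=cv2.imread('pics/w9.png')[:,200:440]
b=cv2.resize(b,(int(240*525/400),525)); cv2.imwrite('pics/c9.png',np.hstack([a,b])[:, :800])
E
```

```text
t: 22.85
tcp_pos: [0.4665, -0.0382, 0.3604]
tcp_rot: [-3.141, -0.004, 0.002]
ft_force: [-0.6, -1.3, -2.5]
gripper_width: 0.167
gripper_force: 58.5
t: 24.35
tcp_pos: [0.5256, -0.2989, 0.3608]
tcp_rot: [-3.141, -0.004, 0.0]
ft_force: [1.0, 0.1, -0.7]
gripper_width: 0.174
gripper_force: 58.5
t: 24.72
tcp_pos: [0.5256, -0.2987, 0.361]
tcp_rot: [3.142, 0.004, 0.0]
ft_force: [-0.3, -0.0, -1.9]
gripper_width: 0.167
gripper_force: 58.5
t 24.725 tcp [ 0.5256 -0.2987  0.361 ] grasp [ 0.5256 -0.2987  0.3071] F [-0.3 -0.  -1.9] w 0.16655106331303707 58.548349142074585
[[ 1.     0.003  0.   ]
 [ 0.003 -1.    -0.   ]
 [ 0.     0.    -1.   ]]
[-6.59944530e-01  2.31917566e-01  1.39316560e+00  2.85912260e-05
  1.51636484e+00  9.08059710e-01]
wrist basket_grip [ 0.5245 -0.2983  0.3041] 0.62 [316. 278.]
wrist basket [ 0.5251 -0.2949  0.1638] 0.7 [312. 192.]
wrist jar [ 5.235e-01 -3.006e-01 -3.000e-04] 0.94 [317. 160.]
wrist jar_mouth [ 0.5251 -0.3018  0.1163] 0.84 [319. 179.]
scene basket_grip [ 0.5202 -0.3024  0.1167] 0.72 [201. 206.]
scene basket [ 0.5238 -0.2972  0.161 ] 0.88 [200. 193.]
scene jar_mouth [ 0.5232 -0.3036  0.1182] 0.89 [201. 206.]
```

View pics/c9.png

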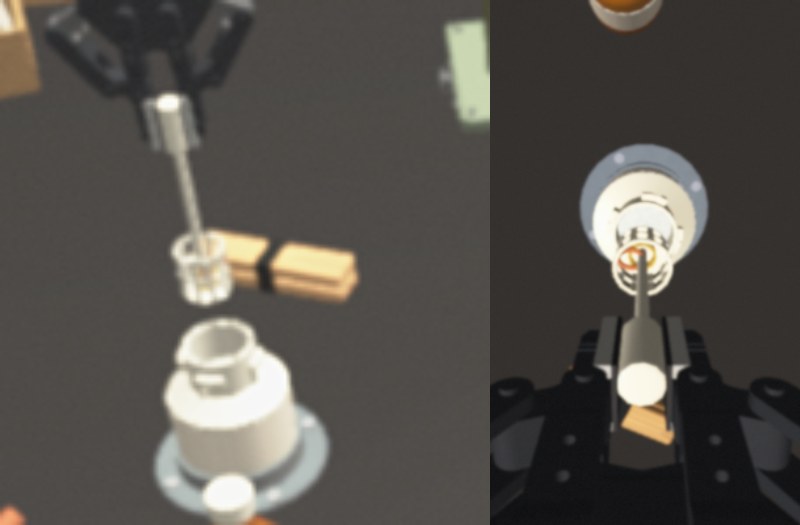

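Run:
```python
from h import *
c=arm.read_camera('wrist'); u=cv2.imread('pics/w9.png')
print(px(c,[.5256,-.2987,.164]),px(c,[.5256,-.2987,.202]),px(c,[.526,-.3005,.116]))
im=u[150:260,255:380]
for X in ([.5256,-.2987],):
    for z,col,r in ((.202,(0,0,255),.017),(.165,(0,255,0),.017)):
        P=np.array([px(c,[X[0]+r*np.cos(t),X[1]+r*np.sin(t),z]) for t in np.linspace(0,6.28,60)])
        cv2.polylines(u,[np.round(P*16).astype(int)],True,col,1,cv2.LINE_AA,4)
P=np.array([px(c,[.526+.0225*np.cos(t),-.3005+.0225*np.sin(t),.116]) for t in np.linspace(0,6.28,60)])
cv2.polylines(u,[np.round(P*16).astype(int)],True,(255,0,0),1,cv2.LINE_AA,4)
o=cv2.imread('pics/w9.png')[140:250,260:375]
cv2.imwrite('pics/c10.png',cv2.resize(np.hstack([o,u[140:250,260:375]]),None,fx=3.4,fy=3.4,interpolation=3))
```

```text
(np.float64(315.57823359118515), np.float64(191.03534571962246)) (np.float64(315.60070985387426), np.float64(204.59180971617383)) (np.float64(317.35472376079014), np.float64(177.90050624532478))
```

View pics/c10.png

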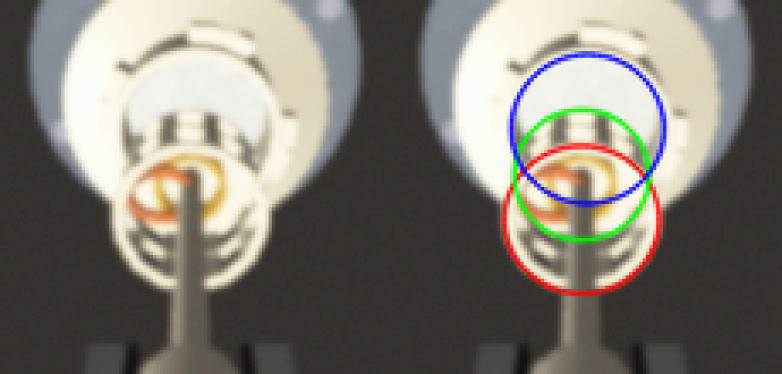

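```bash
python3 -m jog '[[0.001,0.006,0,0],[0,0,0.03,0],[0,0,0.05,0],[0,0,0.05,0],[0,0,0.05,0],[0,0,0.04,0],[0,0,0.02,0],[0,0,0,0],[0,0,0,0]]'
```

```text
t: 26.35
tcp_pos: [0.5262, -0.3012, 0.2896]
tcp_rot: [3.141, 0.004, 0.002]
ft_force: [-0.5, -0.0, -0.6]
gripper_width: 0.168
gripper_force: 58.6
```

```bash
python3 -m jog '[[0,0,0.03,0],[0,0,0.05,0],[0,0,0.05,0],[0,0,0.05,0],[0,0,0.04,0],[0,0,0.02,0],[0,0,0.01,0],[0,0,0,0],[0,0,0,0]]'
python3 - <<'E'
from h import *
c=cam('scene'); 
for q in ('basket_grip','jar_mouth'): spot('scene',q,c,1)
c=cam('wrist')
for q in ('basket_grip','jar_mouth'): spot('wrist',q,c,1)
E
```

```text
t: 27.48
tcp_pos: [0.5262, -0.3012, 0.2146]
tcp_rot: [3.141, 0.003, 0.002]
ft_force: [0.1, -1.0, -2.0]
gripper_width: 0.168
gripper_force: 58.6
scene basket_grip [ 0.5245 -0.3017  0.1545] 0.62 [199. 195.]
wrist basket_grip [ 0.5248 -0.2971  0.1582] 0.83 [308. 279.]
wrist jar_mouth [ 0.5269 -0.3008  0.1112] 0.62 [316. 233.]
```

Contact is expected at TCP z ≈ 0.206.

```bash
python3 -m jog '[[0,0,0.01,0],[0,0,0.01,0],[0,0,0.004,0],[0,0,0,0],[0,0,0,0]]';  python3 -m jog '[[0,0,0.004,0],[0,0,0,0],[0,0,0,0]]'
```

```text
t: 28.4
tcp_pos: [0.5259, -0.3009, 0.2066]
tcp_rot: [-3.142, -0.004, 0.0]
ft_force: [0.3, -0.4, -1.7]
gripper_width: 0.17
gripper_force: 58.8
t: 28.78
tcp_pos: [0.5262, -0.3011, 0.2063]
tcp_rot: [3.141, 0.004, 0.001]
ft_force: [-0.2, -0.2, 3.4]
gripper_width: 0.17
gripper_force: 59.1
```

```bash
python3 -m jog '[[0,0,0,0],[0,0,0,0],[0,0,0,0],[0,0,0,0],[0,0,0,0],[0,0,0,0]]' 0 30;python3 -m jog '[[0,0,-0.03,0],[0,0,-0.06,0],[0,0,-0.1,0],[0,0,-0.1,0],[0,0,-0.1,0],[0,0,-0.03,0],[0,0,0,0],[0,0,0,0],[0,0,0,0]]'
python3 - <<'E'
from h import *
st()
c=cam('wrist','w11')
for q in ('basket_grip','basket','jar_mouth'): spot('wrist',q,c,1)
c2=cam('scene')
for q in ('basket_grip','cap_middle','tray','tongs','pliers','spirit_bottle','ring_clamp'): spot('scene',q,c2,1)
a=cv2.resize(c2['color'][130:280,140:280,::-1],None,fx=3.5,fy=3.5); b=cv2.resize(c['color'][:,200:440,::-1],(315,525))
cv2.imwrite('pics/c11.png',np.hstack([a,b])[:, :800])
E
```

```text
t: 29.52
tcp_pos: [0.5259, -0.301, 0.2055]
tcp_rot: [3.142, 0.004, 0.0]
ft_force: [-0.2, 0.2, -0.8]
gripper_width: 0.998
gripper_force: 0.0
t: 30.65
tcp_pos: [0.5253, -0.3006, 0.3297]
tcp_rot: [-3.14, -0.003, 0.004]
ft_force: [0.4, -1.3, -0.0]
gripper_width: 0.998
gripper_force: 0.0
t 30.65 tcp [ 0.5253 -0.3006  0.3297] grasp [ 0.5252 -0.3005  0.2758] F [ 0.4 -1.3 -0. ] w 0.9982528645554246 0.0
[[ 1.     0.002 -0.002]
 [ 0.002 -1.     0.002]
 [-0.002 -0.002 -1.   ]]
wrist basket_grip [ 0.5224 -0.3009  0.1474] 0.58 [317. 199.]
wrist basket [ 0.5257 -0.2947  0.0117] 0.98 [312. 164.]
wrist jar_mouth [ 0.5269 -0.2992  0.1121] 0.58 [315. 183.]
scene basket_grip [ 0.5289 -0.3031  0.1474] 0.58 [199. 198.]
scene cap_middle [0.5259 0.2989 0.0209] 0.74 [426. 209.]
scene tray [ 0.5593  0.2985 -0.003 ] 0.6 [429. 223.]
scene tongs [0.6103 0.2971 0.0044] 0.77 [435. 234.]
scene pliers [ 0.5311 -0.0078  0.0088] 0.82 [317. 226.]
scene spirit_bottle [ 0.7214 -0.2848 -0.0055] 0.98 [215. 297.]
scene ring_clamp [ 0.3    -0.2764 -0.0037] 0.72 [218. 190.]
```

View pics/c11.png

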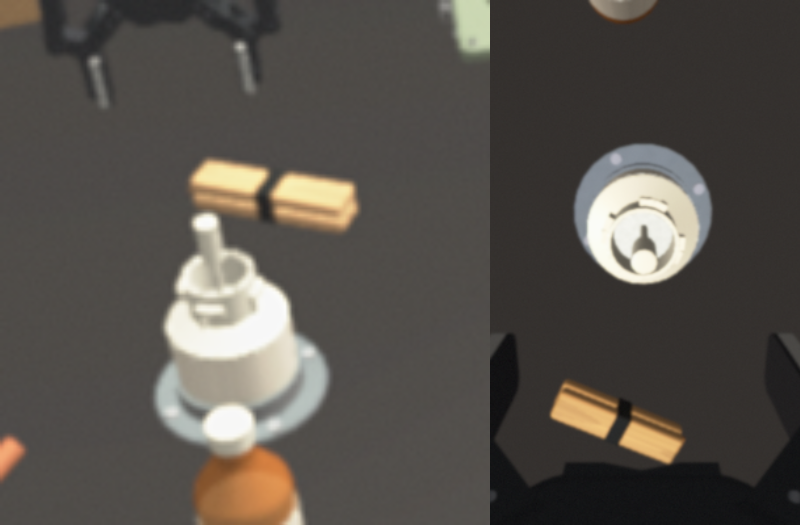

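The basket stands upright in the jar, with its grip at z ≈ 0.147 (expected 0.148). The cap is flat in the tray, and the bystanders I re-measured (tongs, pliers, bottle, ring clamp) are where they were.

```bash
python3 -c "
from cell import arm
print(arm.sign_off())"
```

```text
the job is handed in; nothing more can be done
None
```

The job is handed in: the cap was pressed, turned and lifted off, and lies flat in the clear part of the tray; the basket stands upright on the jar's floor; the run took about 31 s, and the sign-off gave no verdict.

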